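# Stroke the organiser's flip lids shut

## Robot

A 6-joint arm with a two-finger parallel gripper is mounted at the origin on a cart in front of the work surface, level with it; the furniture and walls round the work are solid. World frame = base frame: x ahead of the robot, y to its left, z up, the work surface at z = 0. Lengths are in m, angles in rad, forces in N, time in s.
With the tool pointing down it reaches from about 0.225 to 0.875 m from the base axis. Payload 3.4 kg.
Tool frame: the origin (TCP) lies between the finger pads; the fingertips stand 8 mm ahead of it and the grasp point (between the pads) lies 11 mm behind it; z points along the fingers, y is the line along which they close (so a half turn about z gives the same grasp; the last joint's range is limited). The gripper opens to 85 mm and grips with 20 to 120 N. Pads are 22 mm wide; open, the fingers measure 114 mm over their backs; the gripper's body (76 mm by 85 mm) begins 54 mm behind the grasp point. The pads swing forward as they close: fully open they stand 13 mm farther back than shut.
Start: joints at [1.042, 0.276, 1.505, -0, 1.361, -0.121], TCP at [0.228, 0.528, 0.239] pointing down, gripper open.
Joint ranges: [-2.89, 2.89], [-0.75, 2.08], [0.22, 2.7], [-1.18, 4.32], [0.11, 2.71], [-2.7, 2.7]. Speed limits (rad/s): [2.57, 2.57, 3.14, 3.14, 3.14, 3.14].

## Interface

Orientations are given as a unit quaternion [w, x, y, z].
In Python, from rig import manip gives the robot as it stands.
- The arm moves only by the tool move_arm, never from a script. Its argument "deltas" is a list that holds one entry, the list of rows, each a list of 5 numbers: the shift along the tool's x, y, z normalised to -1 to 1, where 1 is 80 cm, then the turn about the tool's z normalised to -1 to 1, where 1 is 120 degrees, then the closure, from -1 (fully open) to 1 (shut). In form: [[[tx, ty, tz, twist, grip], ...]]. A call has 1 to 12 rows; each row is the pose to reach, as a shift and turn from the pose commanded when the call began, along the tool's axes at that moment; what a row does not reach only later rows make up. A row lasts 1/10 s, in which the tool goes at most 50 mm and 8.59 degrees, less where a joint would pass 70% of its speed; a pose out of reach is approached as far as the arm can. A call with a number of a shift or a turn outside -1 to 1 is refused whole. A call with a gripper value outside its range is refused whole. The fingers move at their own pace and stop on an object; "squeeze" is the grip in N (left out, the last holds). Time passes only in rows, so rows that repeat a pose let the fingers close. It gives the time, the measured TCP pose, the force, the opening and the grip force at its end, in the units of the state.
- manip.get_state(): the state, without advancing time (a new reading comes with each control period).
- manip.get_image(name): name is "scene" or "top" or "wrist"; returns the picture (420x560x3 uint8, red, green, blue); there is no depth.
- manip.camera_params(name): a dict with "fx", "fy", "cx", "cy" (pixels), "dist" ([k1, k2, p1, p2, k3] as OpenCV has them; the pictures are not rectified), "R" (3x3) and "t" (3): a world point X has camera coordinates R X + t; the wrist camera has in their place "tool_from_camera" (4x4, takes a point from camera to tool coordinates, whose origin is the TCP and whose axes are the flange's). Camera axes: x right, y down, z forward; pixel columns grow to the right and rows downward; lengths in m; the calibration is good to about 2 mm. A picture is of the moment at which its call begins: read the wrist's pose just before it. camera_params takes no time and is no camera call.
- manip.sign_off(): hands the job in; it is judged then, once.
The state is a dict: "clock": time; "qpos": joint angles; "qd": joint speeds; "effort": joint torques, N m; "position": TCP position; "ee_rot": TCP orientation; "contact_force": force on the tool from outside, world axes, zero at the start; "moment": the same for the moment, N m; "width": finger opening in m; "gripper_force": force on a finger pad.
Only numpy, scipy, OpenCV 4.12 (cv2) and the standard library are available. Lean on these libraries where they do the work, as an engineer would, in place of code of your own. Each camera call takes 0.05 s, during which the arm holds its last target. There are 200 camera calls.

## Task

The small-parts organiser has been left with its five flip lids standing open. Starting at the end with the hanging loop, run the fingertips along the row with light pressure and stroke the lids down one after another, in order, until each lies fully shut. Do not pick up, shove or lean hard on the organiser, leave the things around it alone, and finish clear of it.

Things in the scene. Friction and masses are not known exactly. Their poses are not given: they have to be found in the camera images.
- organiser: small-parts organiser: low black plastic box, five compartments in a row, loose on the bench, about 0.7 to 1.1 kg. Origin: centre of the underside; +y along the row to the end with the hanging loop, z up. 64 (x) x 246 (y) x 42 mm (z); shut lids lie on top, upper face at z = 45 mm. The steel wire loop at z = 26 mm sticks out 26 mm beyond the +y end.
- lid_1 (a joint): grey flip lid 1 of 5 from the loop end: 0 = shut flat, 1.75 rad = open just past upright. 60 wide, 3 thick, reaches 39 mm from its hinge, which lies across the box at organiser y = 110, z = 42 mm. Shut, it reaches from the hinge to -y, so an open lid is pushed over and down away from the loop. Lightly stiff hinge (0.015 N m): it stays where it is left.
- lid_2 (a joint): grey flip lid 2 of 5 from the loop end: 0 = shut flat, 1.75 rad = open just past upright. 60 wide, 3 thick, reaches 39 mm from its hinge, which lies across the box at organiser y = 66, z = 42 mm. Shut, it reaches from the hinge to -y, so an open lid is pushed over and down away from the loop. Lightly stiff hinge (0.015 N m): it stays where it is left.
- lid_3 (a joint): grey flip lid 3 of 5 from the loop end: 0 = shut flat, 1.75 rad = open just past upright. 60 wide, 3 thick, reaches 39 mm from its hinge, which lies across the box at organiser y = 22, z = 42 mm. Shut, it reaches from the hinge to -y, so an open lid is pushed over and down away from the loop. Lightly stiff hinge (0.015 N m): it stays where it is left.
- lid_4 (a joint): grey flip lid 4 of 5 from the loop end: 0 = shut flat, 1.75 rad = open just past upright. 60 wide, 3 thick, reaches 39 mm from its hinge, which lies across the box at organiser y = -22, z = 42 mm. Shut, it reaches from the hinge to -y, so an open lid is pushed over and down away from the loop. Lightly stiff hinge (0.015 N m): it stays where it is left.
- lid_5 (a joint): grey flip lid 5 of 5 from the loop end: 0 = shut flat, 1.75 rad = open just past upright. 60 wide, 3 thick, reaches 39 mm from its hinge, which lies across the box at organiser y = -66, z = 42 mm. Shut, it reaches from the hinge to -y, so an open lid is pushed over and down away from the loop. Lightly stiff hinge (0.015 N m): it stays where it is left.
- bolt: bystander: coach bolt with nut, 22 x 82 x 19 mm, loose beside the organiser; origin at the centre of its underside
- felt_pen: bystander: felt pen, 17 x 135 x 16 mm, loose beside the organiser; origin at the centre of its underside
- tape_roll: bystander: roll of black tape, 62 mm across, 19 mm high, loose beside the organiser; origin at the centre of its underside
- jar: bystander: screw-top jar, 63 mm across, 99 mm high, upright, loose beside the organiser; origin at the centre of its underside

How it is judged:
By the outcome, as a careful person would: the job done as asked, in the order asked, and still so for the second after the job is handed in, with the robot touching nothing.
It also fails if it takes over 40 s, if anything falls off the work surface, if the arm or the gripper's body presses on something with over 40 N, if the wrist force passes 120 N, or if a joint passes its speed limit or range.

## Working session

There is one attempt and no reset: what is moved stays moved. The work goes in short steps, Python scripts to look and compute and a tool call to move; the robot and the scene stay as the last step left them, time stands still between calls to the robot, and variables do not carry over. Pictures are saved under pics/ and viewed, at most 10 in all, crops included, and the job is handed in when it is done.

Besides the shell and the picture viewer there is one more tool, called in YAML: its name, and indented under it one key for each argument. move_arm: Moves the arm, as the interface text tells. Scaled input: -1 to 1 covers 80 cm each way for a shift and 120 degrees each way for a turn. Its arguments: {"type":"object","properties":{"deltas":{"type":"array","items":{"type":"array","items":{"type":"array","items":{"type":"number","minimum":-1,"maximum":1}}}},"squeeze":{"type":"number"}},"required":["deltas"]}

```bash
mkdir -p pics; python3 - <<'E'
from rig import manip
import cv2
print(manip.get_state())
for n in ("top","scene"):
    print(n,manip.camera_params(n))
    cv2.imwrite(f"pics/{n}0.png",manip.get_image(n)[:,:,::-1])
E
```

```text
{'clock': 0.0, 'qpos': array([ 1.04196588e+00,  2.76587332e-01,  1.50616203e+00, -7.64362917e-06,
        1.36068600e+00, -1.20993451e-01]), 'qd': array([-1.32088228e-03, -1.04434492e-04,  2.60207069e-05,  1.95399786e-03,
        1.11074588e-03,  2.29100727e-05]), 'effort': array([ 3.23073473e-03, -4.16772366e+01, -2.45812923e+01,  2.42092965e-04,
        1.08660504e-02, -1.35759939e-05]), 'position': array([0.22779644, 0.52738089, 0.23843255]), 'ee_rot': array([-2.90578595e-04,  2.02507313e-01,  9.79280317e-01, -8.74342283e-04]), 'contact_force': array([ 0.30068963, -0.76571835, -0.15570825]), 'moment': array([ 0.04769838, -0.06578256, -0.00080916]), 'gripper_force': 0.0, 'width': 0.08554650564432893}
top {'fx': 460.73651656468104, 'fy': 460.73651656468104, 'cx': 279.46077241148464, 'cy': 216.34506235751, 'dist': array([0.04389876, 0.        , 0.        , 0.        , 0.        ]), 'R': array([[-0.01690214, -0.99963357, -0.02114354],
       [-0.98450182,  0.02033067, -0.17419194],
       [ 0.17455797,  0.01787164, -0.9844847 ]]), 't': array([0.06105156, 0.55807474, 0.79780563])}
scene {'fx': 397.3010279108095, 'fy': 397.3010279108095, 'cx': 282.882960658736, 'cy': 211.72061494724616, 'dist': array([-0.05572422,  0.        ,  0.        ,  0.        ,  0.        ]), 'R': array([[ 0.64639216, -0.76293959,  0.01001837],
       [-0.52768166, -0.45647925, -0.71636496],
       [ 0.55111637,  0.45776618, -0.69765384]]), 't': array([-0.3077538 ,  0.34460716,  0.57533344])}
```

View pics/top0.png

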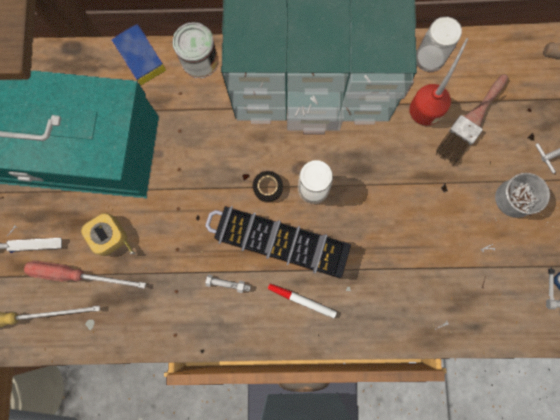

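View pics/scene0.png

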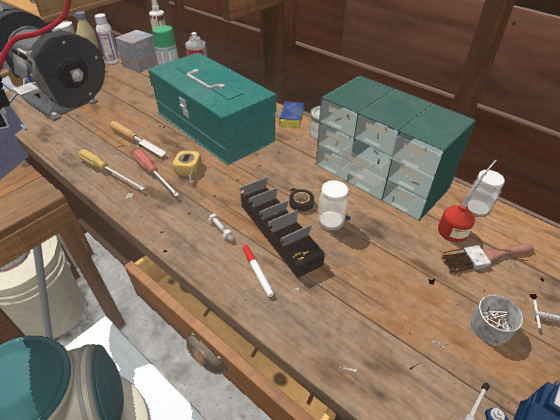

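The top picture shows the organiser from its loop at about (214,222) to its far end at about (345,262), with the tape roll, jar, bolt and pen beside it. The scene picture shows the lids standing open. I'll enlarge both for corner picking.

```bash
python3 - <<'E'
import cv2,numpy as np
a=cv2.imread("pics/top0.png")[195:295,200:360]; b=cv2.imread("pics/scene0.png")[170:285,225:335]
cv2.imwrite("pics/topc.png",cv2.resize(a,None,fx=5,fy=5,interpolation=cv2.INTER_CUBIC))
cv2.imwrite("pics/scenec.png",cv2.resize(b,None,fx=5,fy=5,interpolation=cv2.INTER_CUBIC))
E
```

```text
(no output)
```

View pics/topc.png

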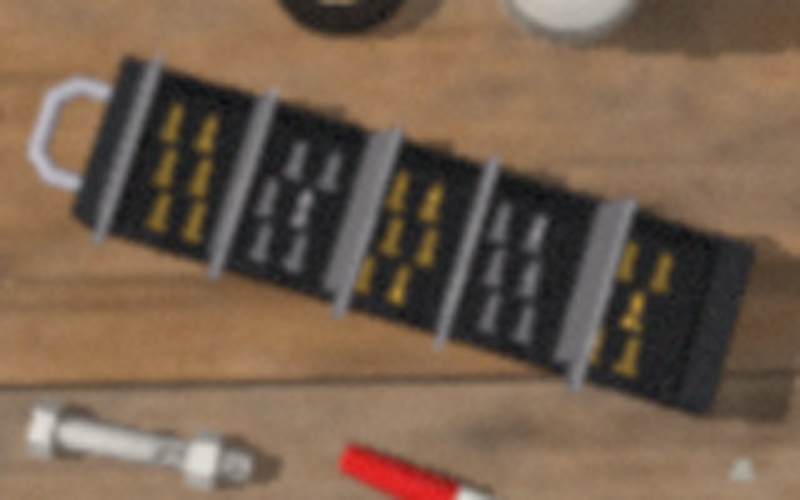

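View pics/scenec.png

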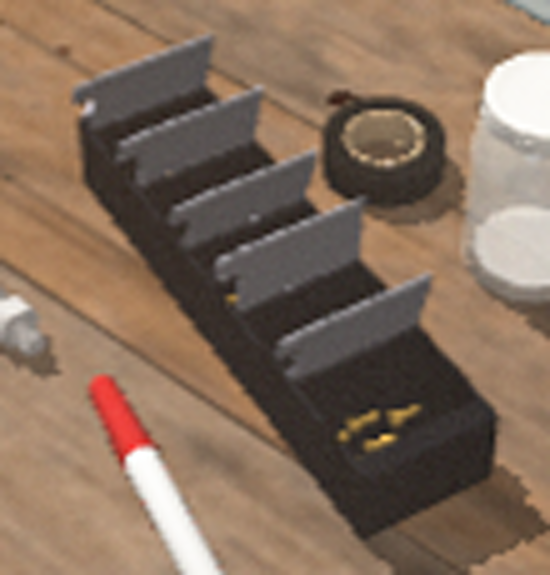

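The top crop shows the rim corners at about (127,57), (73,215), (752,245) and (707,412) in crop pixels, with the five lids near upright. The scene crop shows the near-end rim corners at about (493,420) and (352,472). Next I'll fit the pose.

```bash
cat > h.py <<'E'
import cv2,numpy as np
from rig import manip
from scipy.spatial.transform import Rotation as Rn
def proj(n,X):
    c=manip.camera_params(n);K=np.array([[c['fx'],0,c['cx']],[0,c['fy'],c['cy']],[0,0,1]])
    return cv2.projectPoints(np.asarray(X,float).reshape(-1,3),cv2.Rodrigues(c['R'])[0],c['t'],K,c['dist'])[0][:,0]
def org(p,P):
    P=np.atleast_2d(np.asarray(P,float));c,s=np.cos(p[2]),np.sin(p[2])
    return np.c_[p[0]+c*P[:,0]-s*P[:,1],p[1]+s*P[:,0]+c*P[:,1],P[:,2]]
E
python3 - <<'E'
from h import *
from scipy.optimize import least_squares
up=lambda q,o:(np.array(q,float)+.5)/5-.5+o
X,Y,Z=.032,.123,.042
T3=[[X,Y,Z],[-X,Y,Z],[X,-Y,Z],[-X,-Y,Z]];T2=up([[127,57],[73,215],[752,245],[707,412]],[200,195])
S3=[[X,-Y,Z],[-X,-Y,Z],[-X,-Y,0]];S2=up([[493,420],[352,472],[368,538]],[225,170])
f=lambda p:np.r_[(proj("top",org(p,T3))-T2).ravel(),(proj("scene",org(p,S3))-S2).ravel()]
r=least_squares(f,[.45,0,-.26],loss='soft_l1');p=r.x
print(p,np.degrees(p[2]),r.fun.reshape(-1,2).round(1))
np.save("p.npy",p)
a=cv2.resize(cv2.imread("pics/top0.png")[195:295,200:360],None,fx=5,fy=5);b=cv2.resize(cv2.imread("pics/scene0.png")[170:285,225:335],None,fx=5,fy=5)
for n,im,o in(("top",a,[200,195]),("scene",b,[225,170])):
    for z in(0,.042):
        q=(proj(n,org(p,[[X,Y,z],[-X,Y,z],[-X,-Y,z],[X,-Y,z]]))-o+.5)*5
        cv2.polylines(im,[q.astype(int)],True,(0,255,0) if z else (255,0,255),1)
    for h in(.110,.066,.022,-.022,-.066):
        for t,c in((1.57,(0,255,255)),(1.75,(0,0,255))):
            q=(proj(n,org(p,[[s,h-.039*np.cos(t),.042+.039*np.sin(t)]for s in(-.03,.03)]))-o+.5)*5
            cv2.line(im,*[tuple(map(int,v))for v in q],c,1)
c=np.zeros((575,800,3),np.uint8);b=cv2.resize(b,(400,418));c[:400,:400]=0
c=np.hstack([cv2.resize(a,(440,275)).copy(),]) if 0 else c
cv2.imwrite("pics/fit.png",np.vstack([a,]))
cv2.imwrite("pics/fits.png",b)
E
```

```text
[ 0.51541575  0.04810062 -0.31637993] -18.127234996624566 [[-1.6 -1. ]
 [-1.7 -0. ]
 [ 0.7 -0.2]
 [ 0.2  0.1]
 [ 0.3 -0.4]
 [ 1.5  2.5]
 [-2.4  2.3]]
```

View pics/fit.png

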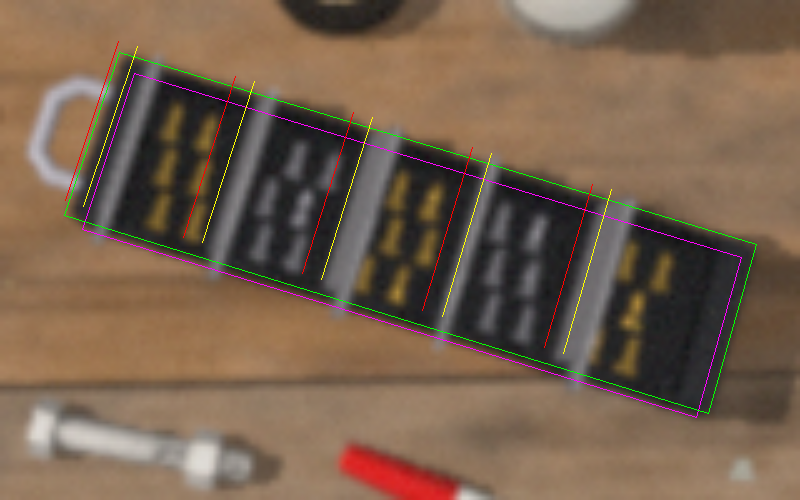

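The fitted box overlays the organiser to within a few mm, and the lid tips lie right of the upright lines, so the lids are open a bit less than upright. I'll move over it and refine with the wrist camera.

```bash
cat >> h.py <<'E'
def plan(targets_o,yaw_rel=0,p=None):
    """targets: organiser-frame TCP points; prints normalised rows from present pose, tool x along +row (turned by twist)"""
    p=np.load("p.npy") if p is None else p
    s=manip.get_state();R=Rn.from_quat(np.roll(s['ee_rot'],-1)).as_matrix()
    ang=np.arctan2(R[1,0],R[0,0]);tgt=p[2]+np.pi/2+yaw_rel
    tw=-((tgt-ang+np.pi)%(2*np.pi)-np.pi)
    for t in targets_o:
        print(np.round(R.T@(org(p,t)[0]-s['position'])/.8,4),"twist",round(np.degrees(tw)/120,4))
def toorg(p,x):
    d=np.asarray(x)[:2]-p[:2];c,s=np.cos(p[2]),np.sin(p[2]);return np.array([c*d[0]+s*d[1],-s*d[0]+c*d[1],x[2]])
E
python3 - <<'E'
from h import *
print(manip.camera_params("wrist"))
plan([[0,.06,.239],[0,.12,.239]])
E
```

```text
{'fx': 315.6805519936444, 'fy': 315.6805519936444, 'cx': 282.20131066651555, 'cy': 210.77340158781143, 'dist': array([-0.04532674,  0.        ,  0.        ,  0.        ,  0.        ]), 'tool_from_camera': array([[ 3.80394002e-04, -9.51352071e-01, -3.08105651e-01,
         7.93395994e-02],
       [ 9.99998126e-01, -2.22947636e-04,  1.92302537e-03,
         7.47046730e-04],
       [-1.89816560e-03, -3.08105805e-01,  9.51350204e-01,
        -1.33422761e-01],
       [ 0.00000000e+00,  0.00000000e+00,  0.00000000e+00,
         1.00000000e+00]])}
[-5.608e-01 -3.327e-01 -2.000e-04] twist 0.7063
[-5.540e-01 -2.581e-01 -3.000e-04] twist 0.7063
```

move_arm:
  deltas:
    - [[-0.561,-0.333,0,0.706,1],[-0.561,-0.333,0,0.706,1],[-0.561,-0.333,0,0.706,1],[-0.561,-0.333,0,0.706,1],[-0.561,-0.333,0,0.706,1],[-0.561,-0.333,0,0.706,1],[-0.561,-0.333,0,0.706,1],[-0.561,-0.333,0,0.706,1],[-0.561,-0.333,0,0.706,1],[-0.561,-0.333,0,0.706,1],[-0.561,-0.333,0,0.706,1],[-0.561,-0.333,0,0.706,1]]
  squeeze: 20

```text
clock: 1.3
position: [0.5362, 0.1024, 0.2385]
ee_rot: [0.0, 0.811, 0.585, -0.0]
contact_force: [0.4, 0.7, -0.0]
width: -0.0
gripper_force: 0.0
```

```bash
cat >> h.py <<'E'
def projw(s,X):
    c=manip.camera_params("wrist");K=np.array([[c['fx'],0,c['cx']],[0,c['fy'],c['cy']],[0,0,1]])
    T=np.eye(4);T[:3,:3]=Rn.from_quat(np.roll(s['ee_rot'],-1)).as_matrix();T[:3,3]=s['position']
    M=np.linalg.inv(T@c['tool_from_camera'])
    return cv2.projectPoints(np.asarray(X,float).reshape(-1,3),cv2.Rodrigues(M[:3,:3])[0],M[:3,3],K,c['dist'])[0][:,0]
E
python3 - <<'E'
from h import *
import pickle
s=manip.get_state();pickle.dump(s,open("s1.pkl","wb"));im=manip.get_image("wrist")[:,:,::-1].copy()
cv2.imwrite("pics/w1.png",im);p=np.load("p.npy")
for z,c in((0,(255,0,255)),(.042,(0,255,0))):
    cv2.polylines(im,[projw(s,org(p,[[.032,.123,z],[-.032,.123,z],[-.032,-.123,z],[.032,-.123,z]])).astype(int)],True,c,1)
cv2.imwrite("pics/w1o.png",cv2.resize(im,(800,600),interpolation=cv2.INTER_CUBIC))
print(s['position'],s['qpos'],s['qd'],s['width'],s['contact_force'],toorg(p,s['position']))
E
```

```text
[0.53615848 0.10244902 0.238524  ] [ 6.19802979e-02  2.32693494e-01  1.56733130e+00 -1.03023340e-03
  1.34183174e+00  3.82158523e-01] [ 0.05654711 -0.02339168  0.03481472  0.04723849  0.02900775  0.02154562] -4.9237810491169705e-05 [ 0.35430684  0.66464869 -0.04305755] [0.0028039  0.05810462 0.238524  ]
```

View pics/w1o.png

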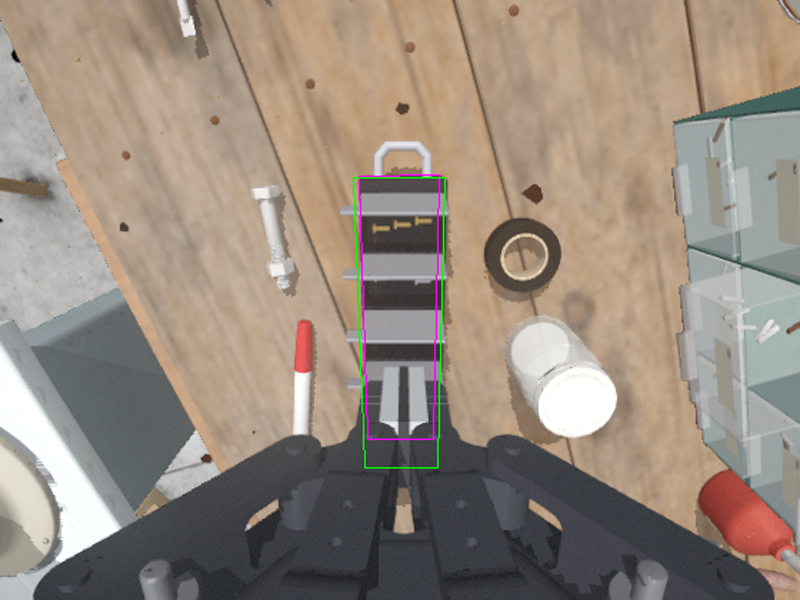

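The wrist picture shows the closed fingertips aligned with the row. The box's loop-end edge is at v≈178, and it matches the fitted rim in both position and heading. Next I'll get the move to the approach point beyond lid 1.

```bash
python3 - <<'E'
from h import *
p=np.load("p.npy");s=manip.get_state()
print(toorg(p,s['position']),s['qd'].round(3),s['contact_force'])
plan([[0,.137,.239],[0,.137,.078]])
E
```

```text
[0.00085996 0.05926908 0.23853908] [ 0.042 -0.019  0.023  0.014  0.013  0.005] [ 0.06541945 -0.20926428  0.11542753]
[ 0.0972 -0.0013 -0.0006] twist -0.001
[ 0.0972 -0.0009  0.2007] twist -0.001
```

move_arm:
  deltas:
    - [[0.05,0,0,0,1],[0.097,0,0,0,1],[0.097,0,0.05,0,1],[0.097,0,0.1,0,1],[0.097,0,0.15,0,1],[0.097,0,0.18,0,1],[0.097,0,0.2,0,1],[0.097,0,0.2,0,1],[0.097,0,0.2,0,1],[0.097,0,0.2,0,1]]

```text
clock: 2.35
position: [0.559, 0.1799, 0.0807]
ee_rot: [0.0, 0.809, 0.588, 0.001]
contact_force: [-0.7, -0.1, -0.5]
width: 0.0002
gripper_force: 0.0
```

```bash
python3 - <<'E'
from h import *
p=np.load("p.npy");s=manip.get_state()
print(toorg(p,s['position']),s['contact_force'])
im=manip.get_image("scene")[:,:,::-1][130:290,200:360]
cv2.imwrite("pics/a.png",cv2.resize(im,(600,600),interpolation=cv2.INTER_CUBIC))
E
```

```text
[0.00043952 0.1388728  0.08070049] [-0.70625419 -0.08229153 -0.54081083]
```

View pics/a.png

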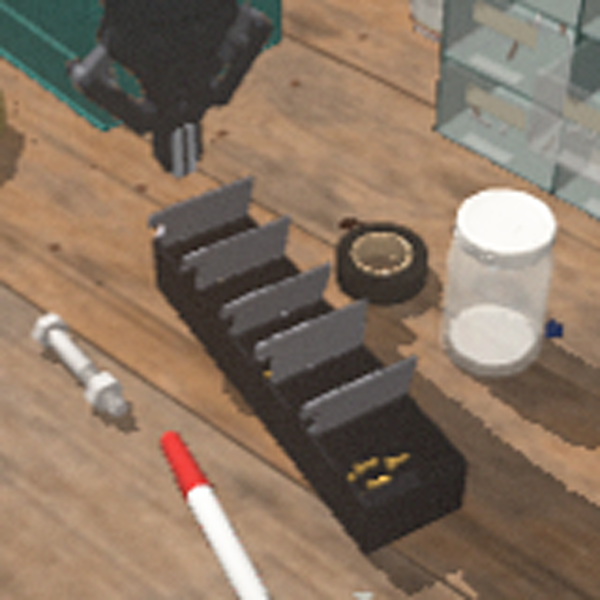

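The gripper stands behind lid 1 at the loop end, with its fingertips at about (183,170) and nothing touching. I'll start the first stroke.

move_arm:
  deltas:
    - [[-0.01,0,0.001,0,1],[-0.02,0,0.002,0,1],[-0.0275,0,0.003,0,1],[-0.034,0,0.005,0,1],[-0.04,0,0.0075,0,1],[-0.045,0,0.0105,0,1],[-0.05,0,0.018,0,1],[-0.054,0,0.0245,0,1],[-0.056,0,0.028,0,1],[-0.056,0,0.028,0,1],[-0.056,0,0.028,0,1],[-0.056,0,0.028,0,1]]

```text
clock: 3.6
position: [0.5446, 0.1367, 0.0569]
ee_rot: [-0.0, 0.809, 0.587, 0.0]
contact_force: [-0.0, 0.2, 0.3]
width: 0.0001
gripper_force: 0.0
```

```bash
python3 - <<'E'
from h import *
p=np.load("p.npy");s=manip.get_state()
print(toorg(p,s['position']),s['contact_force'],s['moment'])
im=manip.get_image("scene")[:,:,::-1][130:290,200:360]
cv2.imwrite("pics/b.png",cv2.resize(im,(600,600),interpolation=cv2.INTER_CUBIC))
E
```

```text
[0.00021951 0.09325759 0.05691079] [-0.02451997  0.15941512  0.34214698] [ 0.01018291 -0.01265769 -0.04723664]
```

View pics/b.png

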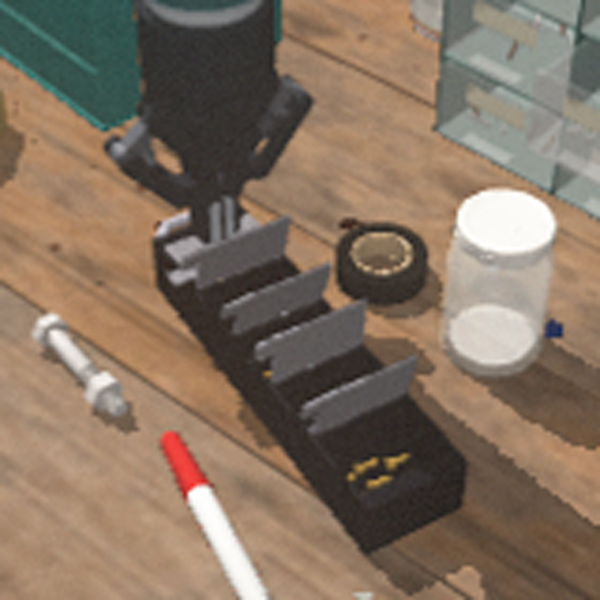

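Lid 1 is nearly flat under the fingertips, with lids 2–5 untouched. I'll press it gently home.

move_arm:
  deltas:
    - [[0,0,0.0015,0,1],[0,0,0.003,0,1],[0,0,0.004,0,1],[0,0,0.004,0,1],[0,0,0.004,0,1]]

```text
clock: 4.15
position: [0.5445, 0.1366, 0.0536]
ee_rot: [-0.0, 0.809, 0.587, -0.0]
contact_force: [0.3, 0.8, 0.0]
width: 0.0001
gripper_force: 0.0
```

move_arm:
  deltas:
    - [[0,0,0.0008,0,1],[0,0,0.0012,0,1],[0,0,0.0012,0,1],[0,0,0.0012,0,1]]

```text
clock: 4.55
position: [0.5446, 0.1365, 0.0531]
ee_rot: [0.0, 0.809, 0.587, 0.0]
contact_force: [-1.6, 0.6, 4.7]
width: -0.0006
gripper_force: 2.1
```

Contact is at 4.7 N with the tip at z≈45 mm, so lid 1 is shut. Next is lid 2, with the same stroke one pitch on.

move_arm:
  deltas:
    - [[0,0,-0.017,0,1],[0,0,-0.033,0,1],[-0.01,0,-0.032,0,1],[-0.02,0,-0.031,0,1],[-0.0275,0,-0.03,0,1],[-0.034,0,-0.028,0,1],[-0.04,0,-0.0257,0,1],[-0.045,0,-0.0227,0,1],[-0.05,0,-0.0152,0,1],[-0.0535,0,-0.0087,0,1],[-0.055,0,-0.0047,0,1],[-0.055,0,-0.0025,0,1]]

```text
clock: 5.75
position: [0.5306, 0.0945, 0.0542]
ee_rot: [-0.0, 0.809, 0.587, -0.0]
contact_force: [0.2, -0.3, 1.1]
width: 0.0005
gripper_force: 0.3
```

move_arm:
  deltas:
    - [[0,0,0,0,1],[0,0,0.0008,0,1],[0,0,0.0016,0,1],[0,0,0.0025,0,1],[0,0,0.0025,0,1],[0,0,0.0025,0,1]]

```text
clock: 6.35
position: [0.531, 0.0947, 0.0531]
ee_rot: [0.0, 0.809, 0.587, 0.0]
contact_force: [-0.4, 0.2, 3.9]
width: -0.0003
gripper_force: 1.7
```

```bash
python3 - <<'E'
from h import *
p=np.load("p.npy");s=manip.get_state()
print(toorg(p,s['position']),s['contact_force'],s['moment'])
im=manip.get_image("scene")[:,:,::-1][130:290,200:360]
cv2.imwrite("pics/c.png",cv2.resize(im,(600,600),interpolation=cv2.INTER_CUBIC))
E
```

```text
[0.00028081 0.04917408 0.05305023] [-0.43945702  0.1665984   3.87448857] [-0.04780941  0.12752416 -0.00930968]
```

View pics/c.png

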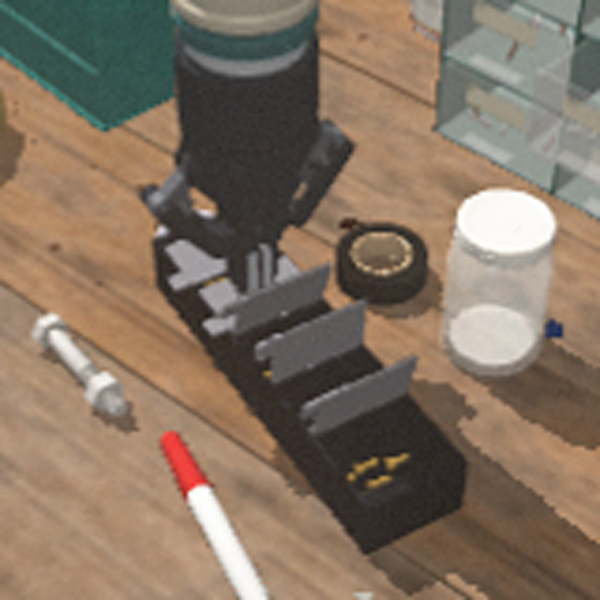

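Lids 1 and 2 lie flat and the organiser has not shifted. On to lids 3, 4 and 5.

move_arm:
  deltas:
    - [[0,0,-0.017,0,1],[0,0,-0.033,0,1],[-0.01,0,-0.032,0,1],[-0.02,0,-0.031,0,1],[-0.0275,0,-0.03,0,1],[-0.034,0,-0.028,0,1],[-0.04,0,-0.0257,0,1],[-0.045,0,-0.0227,0,1],[-0.05,0,-0.0152,0,1],[-0.0535,0,-0.0087,0,1],[-0.055,0,-0.0047,0,1],[-0.055,0,-0.0025,0,1]]

```text
clock: 7.6
position: [0.517, 0.0527, 0.0542]
ee_rot: [-0.0, 0.809, 0.587, -0.0]
contact_force: [-0.5, -0.5, 0.7]
width: 0.0001
gripper_force: 0.3
```

move_arm:
  deltas:
    - [[0,0,0,0,1],[0,0,0.0008,0,1],[0,0,0.0016,0,1],[0,0,0.0025,0,1],[0,0,0.0025,0,1],[0,0,0.0025,0,1]]

```text
clock: 8.2
position: [0.5173, 0.0529, 0.053]
ee_rot: [0.0, 0.809, 0.587, 0.0]
contact_force: [-1.0, 0.2, 4.0]
width: -0.0001
gripper_force: 1.8
```

move_arm:
  deltas:
    - [[0,0,-0.017,0,1],[0,0,-0.033,0,1],[-0.01,0,-0.032,0,1],[-0.02,0,-0.031,0,1],[-0.0275,0,-0.03,0,1],[-0.034,0,-0.028,0,1],[-0.04,0,-0.0257,0,1],[-0.045,0,-0.0227,0,1],[-0.05,0,-0.0152,0,1],[-0.0535,0,-0.0087,0,1],[-0.055,0,-0.0047,0,1],[-0.055,0,-0.0025,0,1]]

```text
clock: 9.4
position: [0.5033, 0.0109, 0.0542]
ee_rot: [-0.0, 0.809, 0.587, -0.0]
contact_force: [-0.4, -0.3, 1.4]
width: 0.0003
gripper_force: 0.3
```

move_arm:
  deltas:
    - [[0,0,0,0,1],[0,0,0.0008,0,1],[0,0,0.0016,0,1],[0,0,0.0025,0,1],[0,0,0.0025,0,1],[0,0,0.0025,0,1]]

```text
clock: 10.0
position: [0.5036, 0.0111, 0.053]
ee_rot: [0.0, 0.809, 0.587, 0.0]
contact_force: [-0.4, -0.3, 3.3]
width: 0.0
gripper_force: 1.8
```

move_arm:
  deltas:
    - [[0,0,-0.017,0,1],[0,0,-0.033,0,1],[-0.01,0,-0.032,0,1],[-0.02,0,-0.031,0,1],[-0.0275,0,-0.03,0,1],[-0.034,0,-0.028,0,1],[-0.04,0,-0.0257,0,1],[-0.045,0,-0.0227,0,1],[-0.05,0,-0.0152,0,1],[-0.0535,0,-0.0087,0,1],[-0.055,0,-0.0047,0,1],[-0.055,0,-0.0025,0,1]]

```text
clock: 11.2
position: [0.4897, -0.0309, 0.0542]
ee_rot: [-0.0, 0.809, 0.587, -0.0]
contact_force: [0.4, -0.6, 0.8]
width: -0.0001
gripper_force: 0.3
```

move_arm:
  deltas:
    - [[0,0,0,0,1],[0,0,0.0008,0,1],[0,0,0.0016,0,1],[0,0,0.0025,0,1],[0,0,0.0025,0,1],[0,0,0.0025,0,1]]

```text
clock: 11.8
position: [0.49, -0.0307, 0.053]
ee_rot: [0.0, 0.809, 0.587, 0.0]
contact_force: [-1.0, -0.8, 4.0]
width: 0.0001
gripper_force: 1.9
```

All five were pressed with the same light contact. I'll lift clear and check.

move_arm:
  deltas:
    - [[0,0,-0.02,0,1],[0,0,-0.07,0,1],[0,0,-0.13,0,1],[0,0,-0.19,0,1],[0,0,-0.25,0,1],[-0.06,0,-0.25,0,1],[-0.12,0,-0.25,0,1],[-0.18,0,-0.25,0,1],[-0.24,0,-0.25,0,1],[-0.24,0,-0.25,0,1],[-0.24,0,-0.25,0,1],[-0.24,0,-0.25,0,1]]

```text
clock: 13.0
position: [0.4305, -0.2123, 0.2525]
ee_rot: [-0.001, 0.809, 0.587, 0.0]
contact_force: [0.4, -0.3, -0.1]
width: 0.0002
gripper_force: 0.0
```

```bash
python3 - <<'E'
from h import *
f=lambda im:cv2.resize(im,(400,400),interpolation=cv2.INTER_CUBIC)
s=manip.get_image("scene")[:,:,::-1][150:290,210:350];t=manip.get_image("top")[:,:,::-1][150:310,205:365]
a=np.hstack([f(s),f(t)]);cv2.imwrite("pics/d.png",a)
o=cv2.imread("pics/top0.png")[150:310,205:365]
print("top diff bbox outside lids:",(np.abs(t.astype(int)-o).max(2)>60).sum())
E
```

```text
top diff bbox outside lids: 2980
```

View pics/d.png

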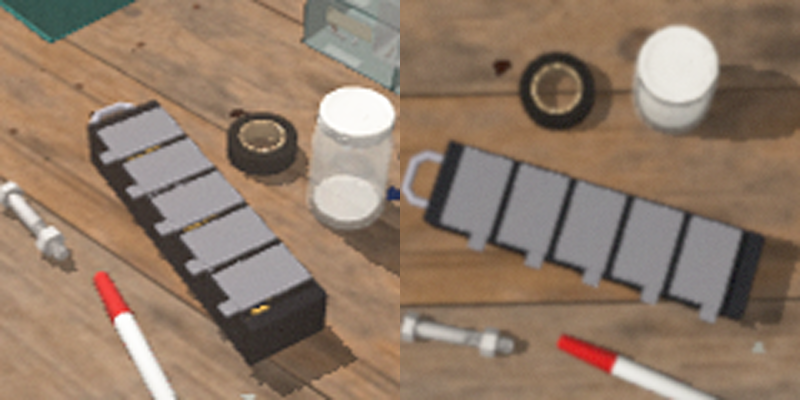

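The last picture shows all five lids flat and evenly seated. The organiser, bolt, pen, tape and jar are where they were, and the arm is clear. I'm handing it in.

```bash
python3 -c "
from rig import manip
print(manip.sign_off())"
```

```text
the job is handed in; nothing more can be done
None
```

All five lids were stroked shut in order from the loop end with light contact (the highest reading was about 5 N), the organiser and the things around it look unmoved in the final pictures, and the job was handed in at about 13 s with the arm clear.

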